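# Push a castor wheel through the sprung gate of the return lane

### The arm

A 6-joint arm with a two-finger parallel gripper is mounted at the origin on the work surface. World frame = base frame: x ahead of the robot, y to its left, z up, the work surface at z = 0. Lengths are in m, angles in rad, forces in N, time in s.
With the tool pointing down it reaches from about 0.325 to 0.9 m from the base axis. Payload 6.1 kg.
Tool frame: the origin (TCP) lies midway between the tips of the shut fingers; the grasp point (between the pads) lies 19 mm behind it; z points along the fingers, y is the line along which they close (so a half turn about z gives the same grasp; the last joint's range is limited). The gripper opens to 85 mm and grips with 20 to 120 N. Pads are 22 mm wide; open, the fingers measure 114 mm over their backs; the gripper's body (76 mm by 85 mm) begins 54 mm behind the grasp point. The pads swing forward as they close: fully open they stand 13 mm farther back than shut.
Start: joints at [-1.337, 0.22, 1.526, -0, 1.395, -0.126], TCP at [0.22, -0.585, 0.231] pointing down, gripper open.
Joint ranges: [-2.98, 2.98], [-0.91, 2.08], [0.09, 2.57], [-1.24, 4.39], [0.2, 2.65], [-2.68, 2.68]. Speed limits (rad/s): [2.57, 2.57, 3.01, 3.14, 3.14, 3.14].

### API

Orientations are given as [roll, pitch, yaw] about the fixed x, y, z axes, in that order (R = Rz(yaw) Ry(pitch) Rx(roll)).
In Python, from plant import movep, move_l, set_joints, gripper_to, hold, inverse_kinematics, observe, get_image, get_calibration, Unreachable, job_done gives the robot as it stands. Calls block until the motion is done:
- movep(position, orientation): joint-space move of the TCP to a pose.
- move_l(position, feed=0.15, rotation=None, max_force=None): straight line of the TCP; rotation=None keeps the orientation; feed is the mean speed in m/s. With max_force (N) it stops when the force on the tool has changed by that much, and returns True; else False.
- set_joints(angles): joint-space move.
- gripper_to(opening, f_grip=None): finger opening in m; f_grip is the grip in N (None keeps the last); returns when the fingers have stopped.
- hold(seconds).
- inverse_kinematics(position, orientation): joint angles nearest the present ones, or None.
- observe(): the state.
- get_image(name): name is "scene" or "top" or "wrist"; returns (picture, depth): 420x560x3 uint8, red, green, blue; 420x560 float32, m along the optical axis (not along the pixel's ray), 0 where there is no reading.
- get_calibration(name): a dict with "intrinsics" (3x3 intrinsics, pixels), "dist_coeffs" ([k1, k2, p1, p2, k3] as OpenCV has them; the pictures are not rectified), "world_from_camera" (4x4, takes a point from camera to world coordinates). Camera axes: x right, y down, z forward; pixel columns grow to the right and rows downward; lengths in m; the calibration is good to about 2 mm. A picture is of the moment at which its call begins: read the wrist's pose just before it. get_calibration takes no time and is no camera call; for the wrist camera it gives the pose at the moment of the call.
A pose or a line that the arm cannot do raises Unreachable and nothing moves.
- job_done(): hands the job in; it is judged then, once.
The state is a dict: "time_s": time; "q": joint angles; "joint_velocities": joint speeds; "joint_torque": joint torques, N m; "eef_pos": TCP position; "tcp_rot": TCP orientation; "ft_force": force on the tool from outside, world axes, zero at the start; "torque": the same for the moment, N m; "opening": finger opening in m; "grasp_force": force on a finger pad.
Only numpy, scipy, OpenCV 4.12 (cv2) and the standard library are available. Lean on these libraries where they do the work, as an engineer would, in place of code of your own. Each camera call takes 0.05 s, during which the arm holds its last target. There are 200 camera calls.

### The job

Take the castor wheel with the orange axle sleeve, set it down flat in the open mouth of the blue return lane, and push it along the lane between the leaves of the yellow sprung gate until it is firmly but gently home against the black rubber buffer nose, pressing there for a moment without ramming it. Then let go, leaving the wheel flat against the buffer and the gate swung shut behind it. Leave the other wheel and everything else on the bench where they are.

Things in the scene. Friction and masses are not known exactly. Their poses are not given: they have to be found in the camera images.
- castor: The castor wheel to store, lying flat: black tyre disc 90 mm across and 26 mm thick, with an upright orange axle sleeve 24 mm across in its middle, its top 78 mm above the underside. About 0.45 kg. Origin: centre of the underside, z up along the sleeve. Grip the sleeve about 60 mm above the underside, so that the fingertips stay above the lane's walls and lips.
- spare: Another castor wheel of the same shape and size but with a blue sleeve, to be left alone. Origin: centre of the underside.
- lane: Blue return lane fixed to the bench, 352 x 156 mm. Origin: centre line, at bench height, under the shut gate. x = push direction (flared guides from x = -125 mm, gate at 0, end bracket at 215 mm), z up. Floor top at z = 4 mm, walls 34 mm high, 98 mm apart inside, open above before the gate. The gate shuts behind the wheel once the wheel's centre is past x = 75 mm.
- lane_mouth (a point): Spot on the floor of the lane's open mouth, on its centre line, 62 mm before the gate (lane x = -62, y = 0, z = 4 mm): the wheel's underside centre fits here with 4 mm to spare either side.
- slot (a point): Middle of the slot between the two lips that cover the lane's edges beyond the gate (lane x = 80, y = 0, z = 37 mm, the lips' top). The lips run from x = 30 to 227 mm, the slot from y = -37 to 37 mm: the upright sleeve passes along it, but the wheel cannot be put in from above there.
- gate_left (a joint): Left leaf of the yellow two-leaf gate across the lane: 45 mm long, 4 mm thick, z = 7 to 31 mm, on an upright hinge at lane x = 0, y = +60 mm (30 mm gap between the leaves). 0 rad = shut; it swings only inward, away from the mouth, up to 1.5 rad, and a spring shuts it. Pushing the wheel through both leaves takes about 10 to 16 N at most.
- gate_right (a joint): Right leaf of the gate, its mirror image, hinged at lane x = 0, y = -60 mm; 0 rad = shut, grows inward to 1.5 rad.
- gate_mid (a point): Middle of the shut gate, at the leaves' top edge (lane x = 0, y = 0, z = 31 mm).
- buffer: Steel end bracket, 50 mm high. Origin: lane x = 212 mm, y = 0, z = 0; axes as the lane's. Its rigid black rubber nose (70 mm wide, z = 6 to 18 mm) points back at the gate and is screwed out by an unreported amount: its face lies anywhere from lane x = 127 to 177 mm, so the seated wheel's centre from 82 to 132 mm. Find it slowly by feel; keep the push on it under 25 N.
- plunger (a joint): Red feeler bar on top of the nose (60 mm wide, z = 20 to 27 mm), standing 6 mm in front of the nose face; its spring takes only 0.25 to 0.55 N, less than the wheel's friction. 0 m = out, 0.006 m = pushed in flush with the nose face: the wheel is home.
- grease: Grease jar with yellow cap, 64 mm across, 70 mm high. Bystander, to be left alone. Origin: centre of the underside.
- spraycan: Spray can, 56 mm across, 170 mm high. Bystander, to be left alone. Origin: centre of the underside.
- bearings: Open blue plastic tray of bearings, 120 x 100 mm, 40 mm high. Bystander, to be left alone. Origin: centre of the underside.
- fork: Aluminium castor fork lying down, about 165 mm long, 50 mm wide, 30 mm high. Bystander, to be left alone. Origin: centre of the underside.
- wrench: Wrench lying flat. Bystander, to be left alone. Origin: centre of the underside.
- screwdriver: Screwdriver lying flat. Bystander, to be left alone. Origin: centre of the underside.
Not all that is in view belongs to the job. Leave any purple or red look-alike of the castor alone.

How it is judged:
By the outcome, as a careful person would: the job done as asked, in the order asked, and still so for the second after the job is handed in, with the robot touching nothing.
It also fails if it takes over 58 s, if anything falls off the work surface, if the arm or the gripper's body presses on something with over 40 N, if the wrist force passes 120 N, or if a joint passes its speed limit or range.

## Working session

There is one attempt and no reset: what is moved stays moved. The work goes in short steps, each a Python script; the robot and the scene stay as the last script left them, time stands still between calls to the robot, and variables do not carry over. Pictures are saved under pics/ and viewed, at most 10 in all, crops included, and the job is handed in when it is done.

```bash
ls; mkdir -p pics
cat > h.py <<'E'
import numpy as np, cv2
from plant import *
def cap(cam,fn):
    c=get_calibration(cam); im,d=get_image(cam)
    cv2.imwrite('pics/'+fn+'.png',im[:,:,::-1]); np.savez('pics/'+fn+'.npz',im=im,d=d,K=c['intrinsics'],D=c['dist_coeffs'],T=c['world_from_camera'])
def cloud(fn):
    z=np.load('pics/'+fn+'.npz'); h,w=z['d'].shape
    uv=np.stack(np.meshgrid(np.arange(w),np.arange(h)),-1).reshape(-1,1,2).astype(float)
    n=cv2.undistortPoints(uv,z['K'],z['D'])[:,0]; n=np.c_[n,np.ones(len(n))]
    P=n*z['d'].reshape(-1,1); T=z['T']
    return z['im'],z['d'],(P@T[:3,:3].T+T[:3,3]).reshape(h,w,3)
E
python3 - <<'E'
from h import *
cap('top','top0'); cap('scene','scene0'); print(observe()['time_s'])
E
```

```text
pics
0.1
```

View pics/top0.png

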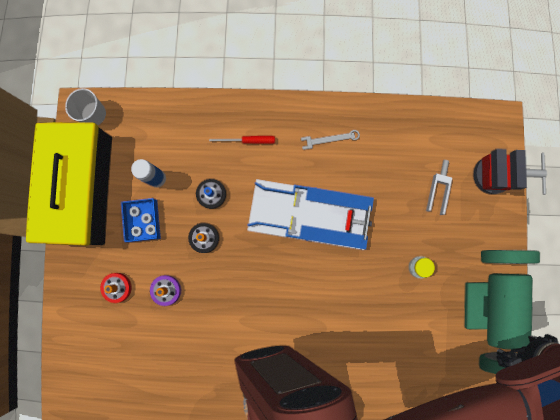

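View pics/scene0.png

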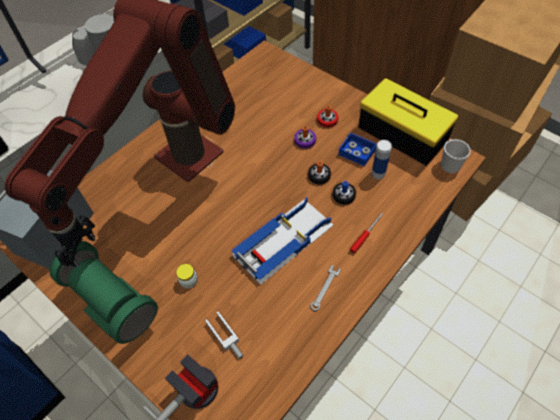

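The top view shows the orange-sleeved castor at about (203,237) and the spare at (210,192). The lane mouth is near (253,208), the gate near (295,210), and the bracket near (368,221).

Run:
```python
from h import *
im,d,P=cloud('top0')
cv2.imwrite('pics/crop.png',cv2.resize(im[160:260,180:380,::-1],None,fx=4,fy=4,interpolation=cv2.INTER_CUBIC))
hsv=cv2.cvtColor(im,cv2.COLOR_RGB2HSV).astype(int); H,S,V=hsv[...,0],hsv[...,1],hsv[...,2]
v,u=np.mgrid[:420,:560]
for n,(x0,x1,y0,y1) in dict(castor=(185,222,220,256),spare=(190,232,174,212)).items():
    b=(u>x0)&(u<x1)&(v>y0)&(v<y1); z=P[...,2]
    t=b&(z>.015)&(z<.035); s=b&(z>.06)
    r=cv2.minEnclosingCircle(P[t][:,:2].astype(np.float32)); print(n,r,'tyre n',t.sum(),'sleeve',P[s].mean(0),s.sum(),P[s].max(0))
b=(u>240)&(u<385)&(v>170)&(v<255)
w=b&(P[...,2]>.025)&(P[...,2]<.06)
r=cv2.minAreaRect(P[w][:,:2].astype(np.float32)); print('lane walls',r,cv2.boxPoints(r))
f=b&(P[...,2]>.0025)
r=cv2.minAreaRect(P[f][:,:2].astype(np.float32)); print('lane all',r,cv2.boxPoints(r))
```

```text
castor ((0.48185595870018005, 0.2463635951280594), 0.04605548828840256) tyre n 669 sleeve [0.4790901  0.2243484  0.19365754] 68 [0.49272489 0.25747715 1.39860323]
spare ((0.6150863170623779, 0.2291778177022934), 0.045786432921886444) tyre n 646 sleeve [0.59264309 0.2009727  0.24167514] 72 [0.62428962 0.24063283 1.39860323]
lane walls ((0.5619097352027893, -0.06803859770298004), (0.358987033367157, 0.15531252324581146), 82.12203979492188) [[ 0.46038434 -0.23519427]
 [ 0.6142311  -0.25648195]
 [ 0.6634351   0.09911707]
 [ 0.50958836  0.12040475]]
lane all ((0.5675033330917358, -0.07581710815429688), (0.2506963610649109, 0.43322908878326416), 1.4924776554107666) [[ 0.4365558   0.13745916]
 [ 0.44783956 -0.29562294]
 [ 0.69845086 -0.28909338]
 [ 0.6871671   0.14398873]]
```

View pics/crop.png

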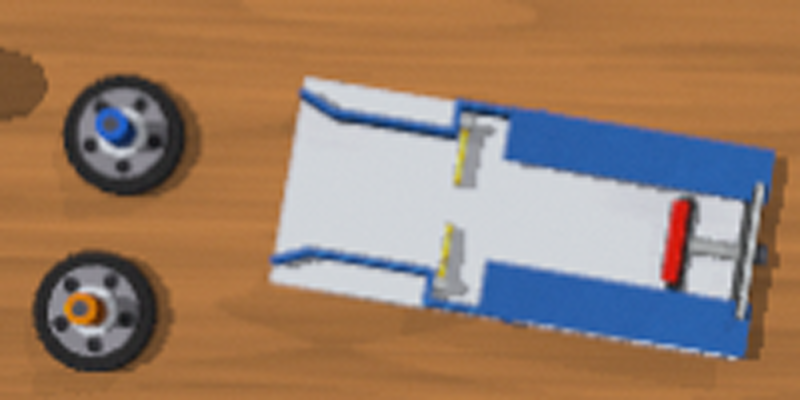

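Run:
```python
from h import *
Y=np.deg2rad(-7.9); O=[np.pi,0,Y]
print(inverse_kinematics([.575,.045,.3],O),inverse_kinematics([.482,.246,.3],O),inverse_kinematics([.55,-.15,.05],O))
movep([.575,.02,.33],O); hold(.2); cap('wrist','w_lane')
movep([.482,.246,.22],O); hold(.2); cap('wrist','w_cas')
o=observe(); print(o['time_s'],o['eef_pos'],o['q'],o['ft_force'])
a=cv2.imread('pics/w_lane.png');b=cv2.imread('pics/w_cas.png')
cv2.imwrite('pics/w2.png',cv2.resize(np.hstack([a,b]),(800,300)))
```

```text
[-5.86026659e-02  6.86447767e-02  1.56708867e+00 -4.44089210e-16
  1.50585920e+00  1.65007467e+00] [ 3.26149209e-01 -1.84432731e-02  1.65583280e+00 -4.44089210e-16
  1.50420313e+00  2.03482655e+00] [-4.04566158e-01  2.91107364e-01  1.80832416e+00 -4.44089210e-16
  1.04216113e+00  1.30411118e+00]
4.15 [0.48295612 0.24514466 0.22059534] [ 3.24156192e-01  2.82309752e-02  1.75755942e+00 -1.48433436e-04
  1.35474032e+00  2.03460507e+00] [-0.47804746 -0.34124042 -0.60243675]
```

View pics/w2.png

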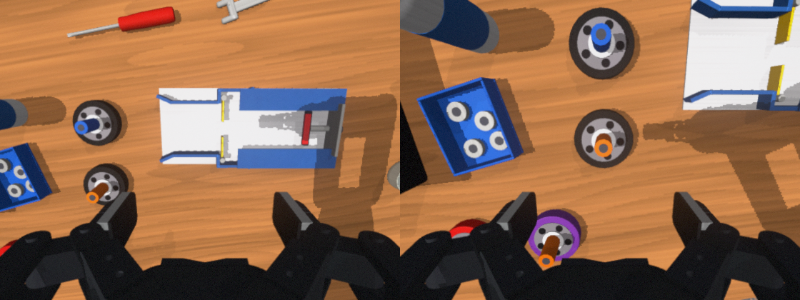

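The wrist views show the whole lane with the red feeler at about (307,128) in the left panel. The castor is at about (603,138) in the right panel. Next I'll fit both from depth.

Run:
```python
from h import *
v,u=np.mgrid[:420,:560]
im,d,P=cloud('w_cas'); z=P[...,2]
b=(u>235)&(u<335)&(v>140)&(v<245)&(d>0)
t=b&(z>.018)&(z<.034); print('castor',cv2.minEnclosingCircle(P[t][:,:2].astype(np.float32)))
s=b&(z>.07)&(z<.09); print('sleeve top',P[s].mean(0),np.median(P[s],0),s.sum())
im,d,P=cloud('w_lane'); z=P[...,2]
hsv=cv2.cvtColor(im,cv2.COLOR_RGB2HSV).astype(int)
b=(u>205)&(u<500)&(v>110)&(v<245)&(d>0)
blue=b&(abs(hsv[...,0]-108)<14)&(hsv[...,1]>110)&(z>.025)&(z<.045)
r=cv2.minAreaRect(P[blue][:,:2].astype(np.float32)); bp=cv2.boxPoints(r); print('blue rect',r,bp)
# yaw from slot-lip inner edges, iterate
yaw=np.deg2rad(-97.9); o=np.array([.5689,-.0175])
for it in range(3):
    c,s_=np.cos(yaw),np.sin(yaw); q=(P[blue][:,:2]-o)@np.array([[c,-s_],[s_,c]])
    E=[]
    for x in np.arange(.05,.20,.006):
        m=q[abs(q[:,0]-x)<.004]; 
        E.append((x,m[m[:,1]>0][:,1].min(),m[m[:,1]<0][:,1].max(),m[:,1].max(),m[:,1].min()))
    E=np.array(E); k=[np.polyfit(E[:,0],E[:,i],1) for i in (1,2,3,4)]; sl=np.mean([a[0] for a in k[:2]])
    lips=q[(abs(q[:,1])>.045)&(abs(q[:,1])<.07)]
    mid=np.median((E[:,1]+E[:,2])/2); mo=np.median((E[:,3]+E[:,4])/2)
    g=q[(q[:,0]>-.085)&(q[:,0]<-.015)]
    print('yaw',np.rad2deg(yaw),'slopes',[round(a[0],4) for a in k],'mid',mid,mo,'slot w',np.median(E[:,1]-E[:,2]),'outer w',np.median(E[:,3]-E[:,4]),'guide inner',np.percentile(g[g[:,1]>0][:,1],3),np.percentile(g[g[:,1]<0][:,1],97),'x lips',np.percentile(lips[lips[:,0]>.02][:,0],[.5,99.5]),'x',q[:,0].min(),q[:,0].max())
    yaw+=np.arctan(sl); 
    o=o+mid*np.array([-np.sin(yaw),np.cos(yaw)]); 
    print('o',o)
red=b&((hsv[...,0]<8)|(hsv[...,0]>172))&(hsv[...,1]>150)&(z>.015)&(z<.04)
c,s_=np.cos(yaw),np.sin(yaw); R=np.array([[c,-s_],[s_,c]])
q=(P[red][:,:2]-o)@R; print('red x',np.percentile(q[:,0],[1,50,99]),'y',q[:,1].min(),q[:,1].max())
ye=b&(abs(hsv[...,0]-28)<6)&(hsv[...,1]>120)&(z>.015)
q=(P[ye][:,:2]-o)@R; print('yellow x',np.percentile(q[:,0],[2,50,98]),'y',q[:,1].min(),q[:,1].max())
```

```text
castor ((0.48291105031967163, 0.24757003784179688), 0.04509740322828293)
sleeve top [0.48381479 0.24743883 0.07764122] [0.48389487 0.2474216  0.07789624] 532
blue rect ((0.562218427658081, -0.06479175388813019), (0.3507690727710724, 0.1566067337989807), 82.1904067993164) [[ 0.4608098  -0.22790964]
 [ 0.61596406 -0.24918959]
 [ 0.663627    0.09832613]
 [ 0.5084728   0.11960608]]
yaw -97.9 slopes [np.float64(-0.0053), np.float64(0.002), np.float64(-0.005), np.float64(0.0053)] mid -0.00014441240251439162 -0.0001265191460838519 slot w 0.07682622172296127 outer w 0.15167745918847453 guide inner 0.050018846802685535 -0.04930517896111921 x lips [0.02801664 0.22130682] x -0.127721326678554 0.2230675389481455
o [ 0.56875699 -0.01747992]
yaw -97.99241241113398 slopes [np.float64(-0.0036), np.float64(0.0035), np.float64(-0.0034), np.float64(0.007)] mid 0.00019580319789643495 0.00020367312887228234 slot w 0.07682872757367004 outer w 0.15167653487710928 guide inner 0.050097779330044445 -0.04924045306295451 x lips [0.02807214 0.2212056 ] x -0.127821021344056 0.22316861026514037
o [ 0.56895089 -0.01750715]
yaw -97.99494329290432 slopes [np.float64(-0.0036), np.float64(0.0036), np.float64(-0.0033), np.float64(0.007)] mid 3.0911924193150614e-06 1.2758998068209543e-05 slot w 0.07682879338917271 outer w 0.15167650401204813 guide inner 0.04989951258905213 -0.049438322618428295 x lips [0.02808235 0.22127112] x -0.12782375336575885 0.22317136374136878
o [ 0.56895395 -0.01750758]
red x [0.15581207 0.16148582 0.16730422] y -0.029942982751916664 0.029187547675666062
yellow x [-0.00511392 -0.00355422 -0.00167709] y -0.05574918429243602 0.053737440896055914
```

```bash
cat >> h.py <<'E'
YAW=np.deg2rad(-97.9); O0=np.array([.5694,-.0145]); TO=[np.pi,0,np.deg2rad(-7.9)]
def L(x,y,z): 
    c,s=np.cos(YAW),np.sin(YAW); return [O0[0]+c*x-s*y,O0[1]+s*x+c*y,z]
def lane(p):
    c,s=np.cos(YAW),np.sin(YAW); q=np.array(p[:2])-O0; return np.round([c*q[0]+s*q[1],-s*q[0]+c*q[1],p[2]],4)
def st(t=''):
    o=observe(); f=np.array(o['ft_force']); c,s=np.cos(YAW),np.sin(YAW)
    print(t,round(o['time_s'],2),'lane',lane(o['eef_pos']),'F',np.round([c*f[0]+s*f[1],-s*f[0]+c*f[1],f[2]],2),'op',round(o['opening'],4),'g',round(o['grasp_force'],1)); return o
E
python3 - <<'E'
from h import *
gripper_to(.06)
move_l([.4835,.2475,.10],feed=.2); print(move_l([.4835,.2475,.041],feed=.12,max_force=8)); print(st('pre')['eef_pos'])
gripper_to(.01,f_grip=60); print(st('gripped')['eef_pos'])
move_l([.4835,.2475,.12],feed=.15); st('lift')
move_l(L(-.062,0,.12),feed=.25); hold(.3); st('over'); cap('wrist','w_over')
E
```

```text
False
pre 5.92 lane [-0.2481 -0.1205  0.0418] F [-0.09  0.36  0.98] op 0.0599 g 0.0
[0.48417814 0.24775862 0.04183318]
gripped 6.34 lane [-0.248  -0.1203  0.0421] F [ 1.32 -1.32  6.9 ] op 0.0223 g 58.7
[0.4842996  0.24770633 0.04211473]
lift 7.02 lane [-0.2473 -0.122   0.1188] F [ 0.23 -0.71 -4.49] op 0.0221 g 58.9
over 8.35 lane [-0.0629 -0.0004  0.1201] F [ 0.54 -0.06 -4.89] op 0.0229 g 58.9
```

View pics/w_over.png

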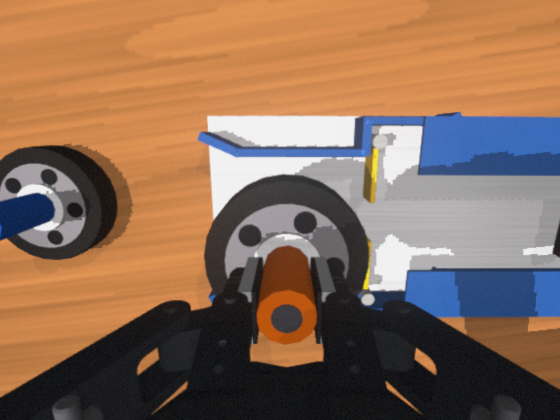

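The wheel hangs upright in the grip over the mouth, with its tyre arc spanning about (205–365, 175–300). I'll check the in-hand offset from depth, then set it down.

Run:
```python
from h import *
from scipy.optimize import least_squares
im,d,P=cloud('w_over'); v,u=np.mgrid[:420,:560]
t=(u>190)&(u<380)&(v>165)&(v<290)&(d>0)&(P[...,2]>.09)&(P[...,2]<.115)
print('tyre z',np.percentile(P[t][:,2],[5,50,95]))
# outer arc: topmost tyre pixel per column
cols=[c for c in range(215,358,4) if t[:,c].any()]
A=np.array([P[np.argmax(t[:,c]),c] for c in cols])
r=least_squares(lambda p:np.hypot(A[:,0]-p[0],A[:,1]-p[1])-.045,[.575,.045],loss='soft_l1',f_scale=.001).x
wl=lane([*r,0]); print('wheel lane',wl,'tcp',lane(observe()['eef_pos']))
dy=wl[1]+.0004; 
if abs(dy)>.006: raise SystemExit
y=-dy/2
move_l(L(-.062,y,.06),feed=.12); st()
print(move_l(L(-.062,y,.0435),feed=.03,max_force=4)); hold(.2); st('down')
cap('wrist','w_down')
```

```text
tyre z [0.10220828 0.10423014 0.10776328]
wheel lane [-0.0635 -0.0021  0.    ] tcp [-0.0627 -0.0003  0.1201]
 9.05 lane [-0.062   0.0012  0.0603] F [-0.04  0.19 -3.73] op 0.0222 g 58.9
True
down 9.73 lane [-0.062   0.001   0.0461] F [-0.37 -0.56  5.69] op 0.0226 g 59.5
```

View pics/w_down.png

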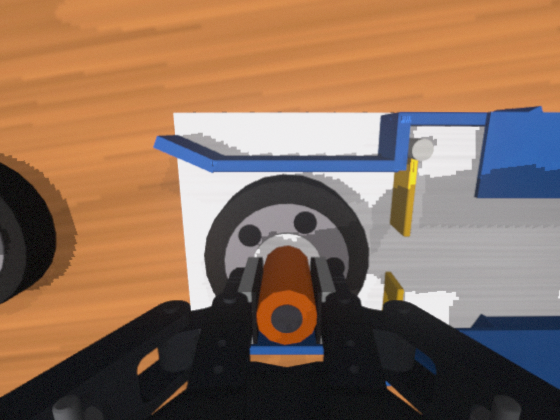

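The wheel sits flat inside the mouth: the left guide clears the tyre top at (290,170) and the shut leaves are at (403,195) and (393,285). I'll regrip, then push through the gate.

Run:
```python
from h import *
gripper_to(.045); hold(.3); st('released')
o=observe(); z=.0455; y=0.0005
gripper_to(.01,f_grip=60); hold(.1); st('regrip')
for x in (-.03,0,.03,.06,.09):
    r=move_l(L(x,y,z),feed=.05,max_force=22); st(str((x,r)))
    if r: break
```

```text
released 10.43 lane [-0.0619 -0.0006  0.0445] F [-0.6  -0.15  1.02] op 0.045 g 0.0
regrip 10.85 lane [-0.0619 -0.0004  0.0448] F [1.32 0.65 0.96] op 0.0226 g 58.8
(-0.03, False) 11.64 lane [-0.03   -0.      0.0449] F [-5.95  0.36 -2.45] op 0.0224 g 59.0
(0, False) 12.39 lane [-0.001  -0.0001  0.0451] F [-8.8   0.18 -0.19] op 0.0227 g 59.3
(0.03, False) 13.14 lane [ 0.0295 -0.0002  0.045 ] F [-6.41 -0.34 -0.72] op 0.0224 g 59.2
(0.06, False) 13.89 lane [ 0.0613 -0.0001  0.045 ] F [ 3.73 -0.12 -4.17] op 0.0226 g 59.1
(0.09, False) 14.64 lane [0.09   0.0005 0.0455] F [-0.93  0.11 -3.63] op 0.0225 g 59.3
```

Run:
```python
from h import *
move_l(L(.092,.0005,.0445),feed=.02,max_force=10); hold(.2); st('a')
x=.1
r=move_l(L(.136,.0005,.0445),feed=.01,max_force=9); st(str(r)); hold(.8); st('pressed')
cap('wrist','w_push')
```

```text
a 15.1 lane [0.0918 0.0009 0.0448] F [-1.67  0.86 -1.11] op 0.0227 g 59.5
True 17.51 lane [0.1161 0.0008 0.0448] F [ 2.58 -0.41  3.19] op 0.0226 g 60.0
pressed 18.31 lane [0.1146 0.001  0.0448] F [ 2.96 -0.71  0.79] op 0.0228 g 59.8
```

View pics/w_push.png

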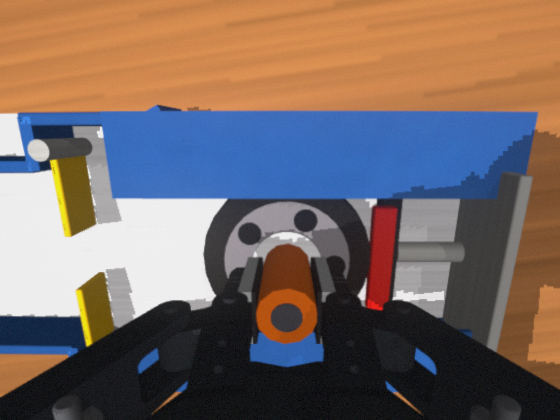

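The gate is shut behind the wheel, with leaves at (72,195) and (97,305), and the tyre is at the red bar at (382,258). The arm recoiled about 1.5 mm after the guard stop, so I'll press again in small steps.

Run:
```python
from h import *
c,s=np.cos(YAW),np.sin(YAW)
x=.1150
def fx():
    F=[]
    for _ in range(4): hold(.03); f=observe()['ft_force']; F.append(c*f[0]+s*f[1])
    return np.mean(F)
while x<.130:
    move_l(L(x,.0008,.0446),feed=.01,max_force=14); f=fx(); p=lane(observe()['eef_pos'])[0]
    print(round(x,4),p,round(f,2),round(observe()['time_s'],1))
    if f<-10: break
    x+=.0006
hold(.6); st('press'); cap('wrist','w_press')
```

```text
0.115 0.1146 -0.45 18.7
0.1156 0.1147 -3.47 19.1
0.1162 0.1149 -4.89 19.5
0.1168 0.1153 -5.3 19.9
0.1174 0.1158 -5.74 20.3
0.118 0.1164 -6.08 20.7
0.1186 0.117 -6.18 21.0
0.1192 0.1176 -5.91 21.4
0.1198 0.1182 -5.74 21.8
0.1204 0.1188 -5.87 22.2
0.121 0.1194 -6.33 22.6
0.1216 0.12 -6.17 23.0
0.1222 0.1206 -6.13 23.3
0.1228 0.1211 -6.11 23.7
0.1234 0.1213 -7.72 24.1
0.124 0.1213 -10.1 24.5
press 25.09 lane [0.1214 0.001  0.045 ] F [-9.61 -0.54  6.86] op 0.0231 g 60.5
```

The contact is at x ≈ 0.1213, where motion stops and the force climbs. I'll press a little firmer, then release and retreat.

Run:
```python
from h import *
for x in (.1248,.1256,.1264):
    move_l(L(x,.0008,.0448),feed=.01,max_force=10); hold(.15); o=st('x')
    f=np.array(o['ft_force']); 
    if f[0]*np.cos(YAW)+f[1]*np.sin(YAW)<-15: break
hold(.7); st('press')
gripper_to(.06); hold(.3); o=st('open')
p=o['eef_pos']; move_l([p[0],p[1],.13],feed=.1); 
move_l(L(.10,0,.30),feed=.2); hold(.3); st('away'); cap('wrist','w_end'); cap('top','top_end')
im,d,P=cloud('w_end'); v,u=np.mgrid[:420,:560]
s=(d>0)&(P[...,2]>.074)&(P[...,2]<.088)&(np.hypot(P[...,0]-L(.121,0,0)[0],P[...,1]-L(.121,0,0)[1])<.03)
print('sleeve',lane(P[s].mean(0)),s.sum())
hsv=cv2.cvtColor(im,cv2.COLOR_RGB2HSV).astype(int)
red=((hsv[...,0]<6)|(hsv[...,0]>172))&(hsv[...,1]>170)&(P[...,2]>.015)&(P[...,2]<.04)
q=np.array([lane(p) for p in P[red]]); q=q[(abs(q[:,1])<.04)&(q[:,0]>.1)&(q[:,0]<.2)]; print('red x',np.percentile(q[:,0],[2,50,98]))
cv2.imwrite('pics/end.png',np.hstack([cv2.resize(im[...,::-1],(400,300)),cv2.resize(cv2.imread('pics/top_end.png'),(400,300))]))
```

```text
x 25.54 lane [0.1215 0.001  0.0451] F [-11.91   0.38   7.01] op 0.0228 g 60.4
x 25.94 lane [0.1217 0.001  0.0452] F [-13.69  -0.1    8.19] op 0.0226 g 60.7
x 26.34 lane [0.1218 0.001  0.0453] F [-16.11  -0.23   8.54] op 0.0224 g 60.8
press 27.04 lane [0.1218 0.001  0.0453] F [-16.99  -0.1    7.39] op 0.0227 g 60.8
open 27.79 lane [0.1265 0.0008 0.0448] F [ 0.26 -0.16 -0.66] op 0.06 g 0.0
away 30.1 lane [ 0.1001 -0.0004  0.299 ] F [0.49 0.09 0.7 ] op 0.0597 g 0.0
sleeve [0.1202 0.0019 0.0818] 347
red x [0.1651   0.17015  0.175514]
```

View pics/end.png

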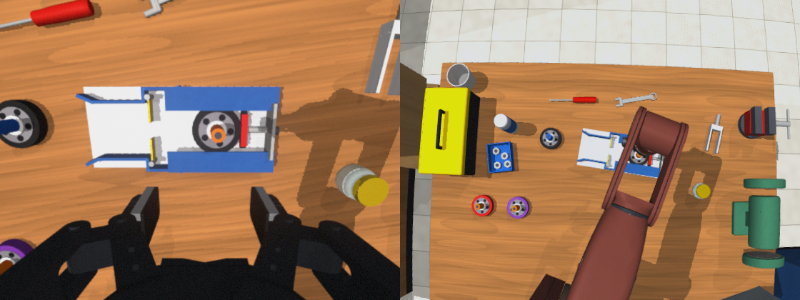

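The wheel lies flat against the red bar at (217,132)/(243,130) in the left panel. The bar has moved in 6 mm, so it is flush, and the gate is shut at (152,130). The other objects are where they were.

```bash
python3 -c "
from plant import *
print(job_done())"
```

```text
the job is handed in; nothing more can be done
None
```

The orange-sleeved castor is flat against the buffer with the feeler pushed in flush, pressed home at about 17 N, then released; the gate is shut behind it, nothing else was moved, and the job was handed in at about 30 s.

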